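Hang the thermometer in the proofing chest and shut the lid

TASK

Get the proofing chest ready for the dough: take the dial thermometer from the table, hook it over the rail inside the chest through the yellow-edged notch in the steel deck, and slide it along the rail until it rests against the red collar (not the blue one). Leave it hanging there freely and push the lid fully shut; leave the jug and the egg where they are.

Things in the scene. Friction and masses are not known exactly. Their poses are not given: they have to be found in the camera images.
- chest: White proofing chest, fixed, 330 (x) x 440 (y) x 155 mm high, 6 mm walls. Origin: on the table, 170 mm behind its front wall, midway across; x away from the robot, y left, z up. Open on top from x -170 to the edge (x -16) of a 3 mm steel deck, top at z 155, that overhangs the rail: a hook goes on only at the loading notch in this edge (y -32 to 32, x -16 to 14). Timer on the deck at x 115, y 150.
- rail_mid (a point): Middle of the rail's axis, at the middle of the yellow-edged notch; chest's axes. The rail is a fixed round steel bar, 10 mm diameter, along the chest's y from wall to wall (y -214 to 214), at x -20, z 136 of the chest, its top 11 mm below the deck's underside.
- red_collar: Red stop collar fixed on the rail, 29 mm diameter, 16 mm long along the rail (chest's y), somewhere 75 to 130 mm left or right of the notch's middle. Origin: its centre, on the rail's axis.
- blue_collar: Blue stop collar of the same size, on the other side of the notch. Origin: its centre.
- thermometer: Loose dial thermometer, 0.16 kg, 110 mm high, standing upright. Origin: centre of the underside of its foot (44 x 60 x 4 mm); z up, the 58 mm dial faces -x. On top a flat steel hook, 14 mm wide (y), open downward: mouth x -9 to 9, 16 mm deep, 5 mm thick bridge, lip on the +x side. Hung rightly it is upright, faces the chest's front, its origin 36 mm above the table, all of it below the lid.
- hook (a point): Middle of the hook's inner top, where it rests on the rail: (0, 0, 105) mm in the thermometer's frame, same axes.
- grip_tab (a point): Centre of the black grip tab, (-40, 0, 98) mm in the thermometer's frame, same axes. Flat sides 16 mm apart in y, 22 x 26 mm seen from the side; it leans 30 degrees toward -x, so a tool tilted 30 degrees, reaching down and away from the robot, takes it squarely.
- lid (a joint): Angle of the lid (rad): 0 = fully shut, grows as it opens up and back, at most 1.12. Starts at 1.0 to 1.08, leaning over the notch; stays where it is left (stiff hinge, about 3 N at the edge). Grey frame with clear pane, 213 mm from hinge to front edge, 440 mm wide, 7 mm thick.
- lid_edge (a point): Middle of the outer face at the lid's front edge, 213 mm from the hinge; x of the lid points from the edge to the hinge, z out of its outer face. A black grip lip stands 11 mm beyond it.
- hinge_mid (a point): Middle of the lid's hinge axis (along the chest's y), at x 40, z 160 mm of the chest; chest's axes.
- jug: Clear measuring jug, 120 x 169 x 135 mm, standing behind on the right. Origin: centre of its underside.
- egg_1: Brown egg, 57 x 44 x 44 mm, lying in front on the left. Origin: near its underside's centre.
Mind the look-alikes: they are no part of the job. What is shaped like the thermometer but pink is not meant.

How it is judged:
On the way, in this order (a step that is already met when the one before it is completed fails the run):
1. the thermometer's hook is over the rail, in the notch (x of hook in the frame of rail_mid between -0.008 and 0.008 m and z of hook in the frame of rail_mid between 0 and 0.01 m and y of hook in the frame of rail_mid between -0.035 and 0.035 m), for 0.05 s.
2. it has been slid along the rail to the red collar and hangs there, let go, lid still open (x of hook in the frame of rail_mid between -0.008 and 0.008 m and z of hook in the frame of rail_mid between 0 and 0.01 m and horizontal distance between hook and red_collar below 0.02 m and contact force between thermometer and the fingers below 0.1 N and value of joint lid above 0.5 rad), for 0.2 s.
At the end, for the whole second after the job is handed in: The thermometer hangs by its hook on the rail (inner top of hook 0 to 10 mm above the rail's axis, within 8 mm of it in x), upright within 0.2 rad, at rest, hook's middle within 20 mm of the red collar's centre (gap under about 5 mm); lid shut to less than 0.04 rad (x of hook in the frame of rail_mid between -0.008 and 0.008 m and z of hook in the frame of rail_mid between 0 and 0.01 m and horizontal distance between hook and red_collar below 0.02 m and angle between thermometer's own z axis and vertical below 0.2 rad and linear speed of thermometer below 0.03 m/s and value of joint lid below 0.04 rad); the robot touches nothing.
It fails at once if the jug is moved by more than 30 mm (distance of jug from where it was at the start of the episode above 0.03 m).
It fails at once if the egg is moved by more than 30 mm (distance of egg_1 from where it was at the start of the episode above 0.03 m).
It also fails if it takes over 54 s, if anything falls off the work surface, if the arm or the gripper's body presses on something with over 40 N, if the wrist force passes 120 N, or if a joint passes its speed limit or range.

ROBOT

A 6-joint arm with a two-finger parallel gripper is mounted at the origin on a cart in front of the work surface, level with it; the furniture and walls round the work are solid. World frame = base frame: x ahead of the robot, y to its left, z up, the work surface at z = 0. Lengths are in m, angles in rad, forces in N, time in s.
With the tool pointing down it reaches from about 0.375 to 0.975 m from the base axis. Payload 3.8 kg.
Tool frame: the origin (TCP) lies midway between the tips of the shut fingers; the grasp point (between the pads) lies 19 mm behind it; x points along the fingers, y is the direction in which the jaws open and shut, and the axes are right-handed (so a half turn about x gives the same grasp; the last joint's range is limited). The gripper opens to 88 mm and grips with 3 to 60 N. Pads are 18 mm wide; open, the fingers measure 123 mm over their backs; the gripper's body (75 mm by 187 mm) begins 45 mm behind the grasp point.
Start: joints at [1.132, 0.264, 1.604, -0, 1.274, -0.037], TCP at [0.264, 0.621, 0.239] pointing down, gripper open.
Joint ranges: [-2.63, 2.63], [-0.94, 2.18], [0.31, 2.57], [-1.31, 4.45], [0, 2.66], [-2.55, 2.55]. Speed limits (rad/s): [2.57, 2.57, 3.14, 3.14, 3.14, 3.14].

INTERFACE

Orientations are given as a rotation vector (axis times angle).
In Python, from cell import manip, inverse_kinematics, cams, order gives the robot as it stands. Calls block until the motion is done:
- manip.move_pose(position, orientation): joint-space move of the TCP to a pose.
- manip.move_linear(position, rate=0.15, rot=None): straight line of the TCP; rot=None keeps the orientation; rate is the mean speed in m/s.
- manip.set_joints(angles): joint-space move.
- manip.set_gripper(opening, force=None): finger opening in m; force is the grip in N (None keeps the last); returns when the fingers have stopped.
- manip.dwell(seconds).
- inverse_kinematics(position, orientation): joint angles nearest the present ones, or None.
- manip.state(): the state.
- cams.capture(name): name is "scene" or "side" or "wrist"; returns a dict with "image" (420x560x3 uint8, blue, green, red), "z_map" (420x560 float32, m along the optical axis (not along the pixel's ray), 0 where there is no reading), "intrinsics" (3x3 intrinsics, pixels), "k1" (the pictures are not rectified: a ray, as slopes to the right and down, at radius r is drawn at 1 + k1 r^2 times it, then the intrinsics apply), "position" and "orientation" of the camera in the world; the wrist camera has in their place "T_tool_cam" (4x4, takes a point from camera to tool coordinates, whose origin is the TCP and whose axes are the tool frame's). Camera axes: x right, y down, z forward; pixel columns grow to the right and rows downward; lengths in m; the calibration is good to about 2 mm. A picture is of the moment at which its call begins: read the wrist's pose just before it.
A pose or a line that the arm cannot do raises manip.IKError and nothing moves.
- order.close_job(): hands the job in, once; it reports no verdict.
The state is a dict: "clock": time; "joint_pos": joint angles; "joint_velocities": joint speeds; "tau": joint torques, N m; "tool_pos": TCP position; "tcp_rot": TCP orientation; "contact_force": force on the tool from outside, world axes, zero at the start; "moment": the same for the moment, N m; "gripper_width": finger opening in m.
Only numpy, scipy, OpenCV 4.12 (cv2) and the standard library are available. Lean on these libraries where they do the work, as an engineer would, in place of code of your own. Each camera call takes 0.05 s, during which the arm holds its last target. There are 200 camera calls.

## Working session

There is one attempt and no reset: what is moved stays moved. The work goes in short steps, each a Python script; the robot and the scene stay as the last script left them, time stands still between calls to the robot, and variables do not carry over. Pictures are saved under pics/ and viewed, about 8 in all and at most 12, crops included, and the job is handed in when it is done.

```bash
ls; mkdir -p pics; cat > h.py <<'E'
import numpy as np, cv2
from scipy.spatial.transform import Rotation as R
from cell import manip, inverse_kinematics, cams, order
def cap(name):
    s=manip.state(); c=cams.capture(name)
    if 'T_tool_cam' in c:
        T=np.eye(4); T[:3,:3]=R.from_rotvec(s['tcp_rot']).as_matrix(); T[:3,3]=s['tool_pos']
        T=T@np.array(c['T_tool_cam'])
    else:
        T=np.eye(4); T[:3,3]=c['position']; o=np.array(c['orientation'])
        T[:3,:3]=o if o.shape==(3,3) else R.from_rotvec(o).as_matrix()
    c['T']=T; return c
def slopes(c,uv):
    K=np.array(c['intrinsics']); uv=np.atleast_2d(np.asarray(uv,float))
    d=(uv-K[:2,2])/[K[0,0],K[1,1]]; s=d.copy()
    for _ in range(20): s=d/(1+c['k1']*(s**2).sum(1,keepdims=True))
    return s
def rays(c,uv):
    s=slopes(c,uv); return c['T'][:3,3], np.c_[s,np.ones(len(s))]@c['T'][:3,:3].T
def onplane(c,uv,z):
    o,d=rays(c,uv); return o+d*((z-o[2])/d[:,2])[:,None]
def pts(c,uv):  # by depth
    uv=np.atleast_2d(uv); o,d=rays(c,uv); z=c['z_map'][uv[:,1].astype(int),uv[:,0].astype(int)]
    return o+d*z[:,None]
def proj(c,P):
    P=np.atleast_2d(P); p=(P-c['T'][:3,3])@c['T'][:3,:3]; s=p[:,:2]/p[:,2:]
    s=s*(1+c['k1']*(s**2).sum(1,keepdims=True)); K=np.array(c['intrinsics'])
    return s*[K[0,0],K[1,1]]+K[:2,2]
def cloud(c):
    h,w=c['z_map'].shape; v,u=np.mgrid[:h,:w]
    return pts(c,np.c_[u.ravel(),v.ravel()]).reshape(h,w,3)
E
python3 - <<'E'
from h import *
for n in ['scene','side']:
    c=cap(n); np.save(n+'.npy',c,allow_pickle=True); cv2.imwrite(f'pics/{n}0.png',c['image'])
    print(n,c['T'].round(3),c['k1'],c['intrinsics'],(c['z_map']>0).mean())
print(manip.state())
E
```

```text
pics
scene [[ 0.856  0.434 -0.279  0.889]
 [ 0.516 -0.729  0.45  -0.618]
 [-0.008 -0.53  -0.848  1.147]
 [ 0.     0.     0.     1.   ]] 0.06250098208059175 [[511.55256065   0.         276.94809933]
 [  0.         511.55256065 209.33819552]
 [  0.           0.           1.        ]] 0.9958928571428571
side [[ 1.     0.014 -0.012  0.562]
 [ 0.017 -0.471  0.882 -1.05 ]
 [ 0.007 -0.882 -0.471  0.638]
 [ 0.     0.     0.     1.   ]] 0.013341622476951117 [[409.37385445   0.         283.03675791]
 [  0.         409.37385445 207.01885575]
 [  0.           0.           1.        ]] 0.9958503401360544
{'clock': 0.1, 'joint_pos': array([ 1.13208411e+00,  2.64689425e-01,  1.60521269e+00, -2.68064914e-05,
        1.27371687e+00, -3.69192862e-02]), 'joint_velocities': array([-0.00039553, -0.00140835, -0.00177146, -0.00164994,  0.00021309,
       -0.00029098]), 'tau': array([ 7.77133992e-04, -5.03621078e+01, -3.58068180e+01,  7.30650779e-02,
        2.33309856e-02, -9.14327643e-05]), 'tool_pos': array([0.26372239, 0.62065714, 0.23751806]), 'tcp_rot': array([ 0.3136363 ,  1.54817373, -0.31675652]), 'contact_force': array([ 0.79846896, -0.00424055, -0.0726475 ]), 'moment': array([ 0.01018028, -0.08164411,  0.00299155]), 'gripper_width': 0.0877886840321367}
```

View pics/scene0.png

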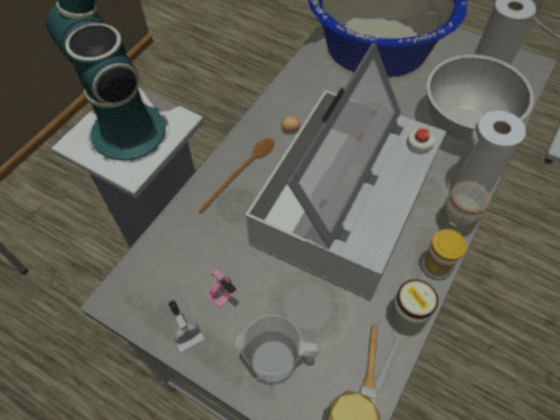

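View pics/side0.png

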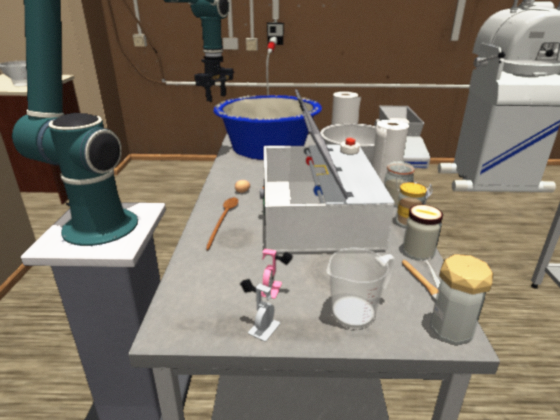

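```bash
python3 - <<'E'
from h import *
c=np.load('scene.npy',allow_pickle=True).item(); s=np.load('side.npy',allow_pickle=True).item()
X=cloud(c); Z=X[...,2]
# table check
for uv in [(150,240),(250,310)]: print('table',X[uv[1],uv[0]].round(3))
# deck
m=(abs(Z-0.155)<0.006)&(X[...,0]>0.3)&(X[...,0]<1.0)
m=m.astype(np.uint8); m=cv2.morphologyEx(m,cv2.MORPH_OPEN,np.ones((3,3)))
n,l,st,ce=cv2.connectedComponentsWithStats(m)
for i in np.argsort(-st[1:,4])[:4]+1:
    P=X[l==i]; r=cv2.minAreaRect(P[:,:2].astype(np.float32)*1000); print(st[i],r,np.median(P[:,2]))
vis=c['image'].copy(); vis[m>0]=(0,255,0)
# thermometer region
m2=(Z>0.012)&(Z<0.15)
n,l,st,ce=cv2.connectedComponentsWithStats(m2.astype(np.uint8))
for i in range(1,n):
    if st[i,4]>60: print(i,st[i],X[l==i].mean(0).round(3),X[l==i].max(0).round(3))
a=cv2.resize(c['image'][265:365,140:260],None,fx=3.3,fy=3.3,interpolation=2)
b=cv2.resize(s['image'][235:345,225:305],None,fx=3,fy=3,interpolation=2)
d=cv2.resize(s['image'][135:255,255:395],None,fx=2.8,fy=2.8,interpolation=2)
e=cv2.resize(vis[60:300,240:450],None,fx=1.3,fy=1.3)
W=np.zeros((660,800,3),np.uint8)
W[:a.shape[0],:a.shape[1]]=a; W[:b.shape[0],400:400+b.shape[1]]=b
W[330:330+min(330,d.shape[0]),:d.shape[1]]=d[:330]; W[335:335+e.shape[0],400:400+e.shape[1]]=e
cv2.imwrite('pics/c1.png',W[:600+60][:600] if 0 else cv2.resize(W,(720,594)))
E
```

```text
table [ 0.281 -0.253 -0.002]
table [ 0.601 -0.28  -0.002]
[ 306  117  139  157 7647] ((730.5692138671875, 98.00601196289062), (178.80345153808594, 445.51580810546875), 3.6950764656066895) 0.15347258993258717
[499  38  10   6  36] ((820.12109375, 710.9263305664062), (27.96200180053711, 8.921199798583984), 9.587446212768555) 0.15380424375301432
[472 153   6   7  28] ((892.1214599609375, 282.3649597167969), (6.077757835388184, 20.289688110351562), 56.03720474243164) 0.1553829975440189
[492  35   6   6  24] ((793.2575073242188, 709.8397216796875), (9.446735382080078, 19.401878356933594), 67.98426818847656) 0.15549276254175903
1 [ 322    0  127   38 3800] [0.46  0.768 0.062] [0.653 0.836 0.149]
3 [ 322   24   48   49 1034] [0.423 0.526 0.09 ] [0.505 0.581 0.15 ]
4 [ 427   27  107  114 6223] [0.815 0.6   0.082] [0.964 0.762 0.15 ]
5 [ 377   40   62   38 1207] [0.595 0.58  0.091] [0.656 0.675 0.15 ]
6 [  91   90   70   65 2323] [ 0.042 -0.03   0.07 ] [0.099 0.094 0.15 ]
8 [ 245   91  157  209 7267] [ 0.6   -0.04   0.077] [0.834 0.303 0.15 ]
16 [281 117  19  15 227] [0.405 0.24  0.031] [0.427 0.265 0.045]
61 [ 421  145   88  134 4699] [0.924 0.154 0.097] [0.973 0.329 0.15 ]
94 [414 153  23  49  66] [0.812 0.219 0.088] [0.819 0.312 0.149]
347 [209 269  27  29 425] [ 0.531 -0.287  0.076] [ 0.574 -0.252  0.117]
348 [ 388  279   51   57 2113] [ 0.92  -0.126  0.102] [ 0.965 -0.067  0.131]
349 [169 300  31  44 543] [ 0.513 -0.405  0.07 ] [ 0.536 -0.376  0.115]
350 [ 235  315   84   69 2477] [ 0.705 -0.342  0.087] [ 0.797 -0.296  0.137]
354 [369 331   8  34  84] [ 0.885 -0.219  0.014] [ 0.9   -0.18   0.019]
365 [361 370  13  21 101] [ 0.908 -0.289  0.014] [ 0.919 -0.264  0.02 ]
```

View pics/c1.png

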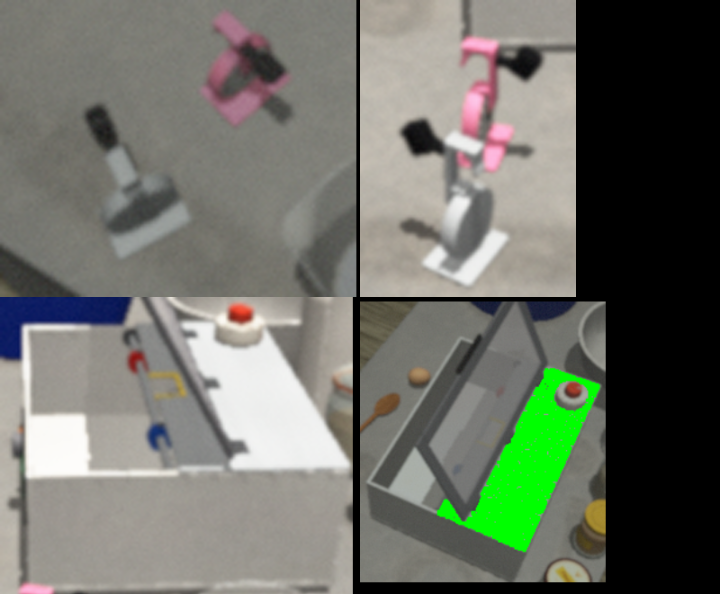

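```bash
python3 - <<'E'
from h import *
c=np.load('scene.npy',allow_pickle=True).item(); s=np.load('side.npy',allow_pickle=True).item()
X=cloud(c)
# side: foot, white low-saturation
for nm,k,(u0,u1,v0,v1),th in [('side',s,(240,300,312,345),175),('scene',c,(165,210,320,355),165)]:
    g=k['image'].min(2).astype(int); M=np.zeros(g.shape,np.uint8); M[v0:v1,u0:u1]=(g[v0:v1,u0:u1]>th)
    v,u=np.nonzero(M); P=onplane(k,np.c_[u,v],0.004)
    r=cv2.minAreaRect((P[:,:2]*1000).astype(np.float32)); print(nm,'foot',len(u),r)
# tab black in both
o=[]
for nm,k,(u0,u1,v0,v1) in [('side',s,(238,259,272,300)),('scene',c,(160,190,295,322))]:
    g=k['image'].max(2); M=np.zeros(g.shape,np.uint8); M[v0:v1,u0:u1]=g[v0:v1,u0:u1]<70
    n,l,st,ce=cv2.connectedComponentsWithStats(M); i=1+np.argmax(st[1:,4]); print(nm,st[i],ce[i])
    o.append(rays(k,ce[i])); 
    if nm=='scene': print('tab depth',X[l==i].mean(0).round(4))
(a,d),(b,e)=[(p,q[0]/np.linalg.norm(q[0])) for p,q in o]
t=np.linalg.lstsq(np.c_[d,-e],b-a,rcond=None)[0]; p,q=a+d*t[0],b+e*t[1]; print('tab tri',((p+q)/2).round(4),np.linalg.norm(p-q).round(4))
Z=X[...,2]; m=np.zeros(Z.shape,bool); m[295:350,160:210]=1; m&=(Z>0.103)
P=X[m]; I=c['image'][m]; w=I.max(1)>110; print('top light',P[w].mean(0).round(4),len(P[w]))
# egg, red/blue collars in side view -> intersect vertical plane of the rail; chest x=-20,z=.136 line
hsv=cv2.cvtColor(s['image'],cv2.COLOR_BGR2HSV)
for nm,lo,hi in [('red',(0,110,60),(8,255,255)),('red2',(172,110,60),(179,255,255)),('blue',(105,110,50),(130,255,255)),('yel',(18,110,80),(32,255,255))]:
    M=cv2.inRange(hsv,lo,hi); M[:, :290]=0; M[:,345:]=0; M[:148]=0; M[200:]=0
    n,l,st,ce=cv2.connectedComponentsWithStats(M)
    for i in range(1,n):
        if st[i,4]>4: print(nm,st[i],ce[i].round(1),onplane(s,ce[i],0.136).round(4),pts(s,ce[i].round()).round(3))
E
```

```text
side foot 293 ((524.0953369140625, -379.26751708984375), (117.77290344238281, 72.12289428710938), 50.51997375488281)
scene foot 0 ((0.0, 0.0), (0.0, 0.0), 0.0)
side [241 280  15  12 118] [247.54237288 285.93220339]
scene [169 301  10  14  92] [173.77173913 307.34782609]
tab depth [ 0.4843 -0.3899  0.105 ]
tab tri [ 0.4818 -0.3887  0.1004] 0.0012
top light [ 0.557  -0.4301  0.2218] 101
red [306 157   6   8  29] [308.  159.6] [[0.6259 0.226  0.136 ]] [[0.625 0.202 0.144]]
blue [314 186   7   9  34] [316.4 189.1] [[6.417e-01 2.000e-04 1.360e-01]] [[ 0.639 -0.022  0.147]]
yel [315 165  13   9  34] [322.1 167.2] [[0.6685 0.1618 0.136 ]] [[0.681 0.308 0.076]]
```

```bash
cat >> h.py <<'E'
def rot(yaw,tilt=30):
    t=np.radians(tilt); x=np.array([np.sin(t),0,-np.cos(t)]); y=np.array([0,1.,0])
    return (R.from_euler('z',yaw)*R.from_matrix(np.c_[x,y,np.cross(x,y)]))
def tcp_for(p,rt,back=0.0): # grasp point p -> TCP
    return np.asarray(p)+rt.as_matrix()[:,0]*(0.019-back)
E
python3 - <<'E'
from h import *
q=manip.state()['joint_pos'].copy(); p=manip.state()['tool_pos']
manip.move_linear(p*[.85,.85,1]+[0,0,.27],rate=.5)
q=manip.state()['joint_pos'].copy(); q[0]=-0.6; manip.set_joints(q)
rt=rot(np.radians(-20)); P=tcp_for([.482,-.389,.1],rt,.12)
for f in (rt, rt*R.from_euler('x',np.pi)):
    print(inverse_kinematics(P,f.as_rotvec()))
manip.move_pose(P,rt.as_rotvec())
c=cap('wrist'); np.save('w1.npy',c,allow_pickle=True); cv2.imwrite('pics/w1.png',c['image'])
s=manip.state(); print(s['clock'],s['joint_pos'].round(2),s['tool_pos'])
E
```

```text
[-0.91115404 -0.1539636   2.23063322  0.44936265  0.66042073 -2.43406241]
[-0.91115404 -0.1539636   2.23063322  0.44936265  0.66042073  0.70753024]
5.975 [-0.91 -0.15  2.23  0.45  0.66 -2.43] [ 0.43513144 -0.37213117  0.18834915]
```

View pics/w1.png

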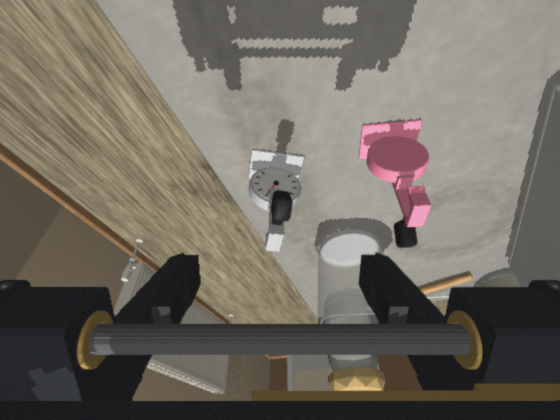

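```bash
python3 - <<'E'
from h import *
c=np.load('w1.npy',allow_pickle=True).item(); im=c['image']
M=np.zeros(im.shape[:2],np.uint8); M[185:228,262:298]=im[185:228,262:298].max(2)<45
n,l,st,ce=cv2.connectedComponentsWithStats(M); i=1+np.argmax(st[1:,4]); print('tab',st[i],ce[i],onplane(c,ce[i],.1).round(4))
Xw=cloud(c); print('tab depth',np.median(Xw[l==i],0).round(4))
# hook bridge top z=.110
Z=Xw[...,2]; m=np.zeros(Z.shape,bool); m[225:262,258:295]=1; m&=(abs(Z-.11)<.006)&(im.min(2)>100)
v,u=np.nonzero(m); P=onplane(c,np.c_[u,v],.11); print('hook',len(u),u.mean(),v.mean(),P.mean(0).round(4),cv2.minAreaRect((P[:,:2]*1000).astype(np.float32)))
# foot front
g=im.min(2).astype(int); print(g[140:180:3,270],g[155,245:310:4])
m=np.zeros(g.shape,np.uint8); m[140:176,240:312]=g[140:176,240:312]>185
m[(Z>.012)]=0
v,u=np.nonzero(m); P=onplane(c,np.c_[u,v],.004); r=cv2.minAreaRect((P[:,:2]*1000).astype(np.float32)); print('foot',len(u),r)
cn=P[:,:2].min(0),P[:,:2].max(0); print(cn)
b=cv2.boxPoints(cv2.minAreaRect(np.c_[u,v].astype(np.float32)));print(b)
vis=im.copy(); vis[m>0]=(0,0,255); cv2.imwrite('pics/w1b.png',cv2.resize(vis[130:260,220:340],None,fx=4,fy=4))
E
```

```text
tab [271 191  21  33 309] [279.85436893 202.89320388] [[ 0.4753 -0.3845  0.1   ]]
tab depth [ 0.472  -0.3837  0.102 ]
hook 331 274.35045317220545 239.98187311178248 [ 0.5111 -0.403   0.11  ] ((511.7576904296875, -403.342529296875), (14.467571258544922, 34.40399169921875), 60.91118240356445)
[140 140 136 125 160 219 219 145 128 115 118 119 119 118] [146 145 220 219 217 218 217 200 134 134 140 187 154 131 102 146 153]
foot 365 ((512.4782104492188, -403.41876220703125), (58.45461654663086, 37.119205474853516), 60.91002655029297)
(array([ 0.48322026, -0.43786798]), array([ 0.53463956, -0.36983637]))
[[248.75386 174.96924]
 [251.84615 150.23077]
 [303.16925 156.64615]
 [300.07697 181.38461]]
```

View pics/w1b.png

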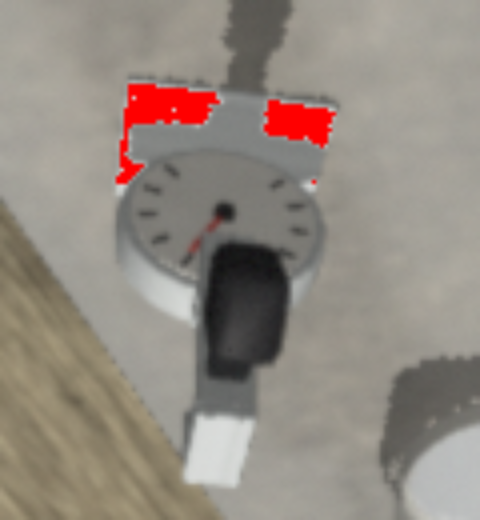

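```bash
python3 - <<'E'
from h import *
yaw=np.radians(-29.1); g=np.array([.480,-.386,.098]); cy=np.radians(3.7)
C=np.array([.6587,.0934,0]); Rc=R.from_euler('z',cy)
best=None
for fl in (0,np.pi):
    ok=True
    for y,p in [(yaw,g),(cy,C+Rc.apply([-.100,0,.30])),(cy,C+Rc.apply([-.06,0,.134])),(cy,C+Rc.apply([-.06,.11,.134]))]:
        f=rot(y)*R.from_euler('x',fl); q=inverse_kinematics(tcp_for(p,f),f.as_rotvec()); print(fl,None if q is None else np.round(q,2))
fl=np.pi if abs(1)else 0
f=rot(yaw)*R.from_euler('x',np.pi)
manip.move_pose(tcp_for(g,f,.12),f.as_rotvec())
manip.set_gripper(.05,25)
manip.move_linear(tcp_for(g,f,.0),rate=.12)
print(manip.state()['contact_force'])
manip.set_gripper(0.0,25); s=manip.state(); print(s['gripper_width'],s['clock'])
manip.move_linear(tcp_for(g+[0,0,.05],f),rate=.1)
c=cap('side'); cv2.imwrite('pics/s2.png',cv2.resize(c['image'][180:350,190:390],None,fx=3,fy=3)); s=manip.state();print(s['gripper_width'],s['contact_force'],s['joint_pos'].round(2))
E
```

```text
0 [-0.79  0.08  2.23  0.42  0.35 -2.22]
0 [ 0.13 -0.27  2.14 -0.05  0.75 -1.48]
0 [ 0.12  0.    2.24 -0.08  0.38 -1.45]
0 [ 0.36  0.05  2.19 -0.36  0.42 -0.98]
3.141592653589793 [-0.79  0.08  2.23  0.42  0.35  0.92]
3.141592653589793 [ 0.13 -0.27  2.14 -0.05  0.75  1.66]
3.141592653589793 [ 0.12  0.    2.24 -0.08  0.38  1.69]
3.141592653589793 [ 0.36  0.05  2.19 -0.36  0.42  2.16]
[-0.17586868 -0.30237536  0.38041727]
0.01580228826075545 11.3583
0.015648293019155886 [-0.25829346 -0.84550988 -1.73641303] [-0.79  0.01  2.2   0.33  0.45  1.03]
```

View pics/s2.png

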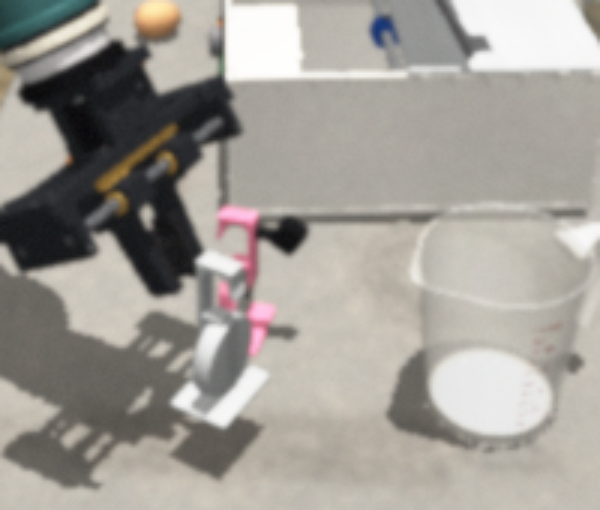

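```bash
cat >> h.py <<'E'
CY=np.radians(3.7); C=np.array([.6587,.0934,0])
def ch(p): return C+R.from_euler('z',CY).apply(p)
FL=R.from_euler('x',np.pi)
E
python3 - <<'E'
from h import *
f=rot(np.radians(-29.1))*FL
manip.move_linear(tcp_for([.40,-.30,.36],f),rate=.35)
f=rot(CY)*FL
manip.move_pose(tcp_for(ch([-.20,0,.35]),f),f.as_rotvec())
s=manip.state(); print(s['clock'],s['joint_pos'].round(2),s['gripper_width'])
c=cap('wrist'); np.save('w2.npy',c,allow_pickle=True); cv2.imwrite('pics/w2.png',c['image'])
for n in ('scene','side'): np.save(n+'2.npy',cap(n),allow_pickle=True)
E
```

```text
14.3333 [ 0.15 -0.52  2.21 -0.05  0.93  1.68] 0.015935427515603798
```

View pics/w2.png

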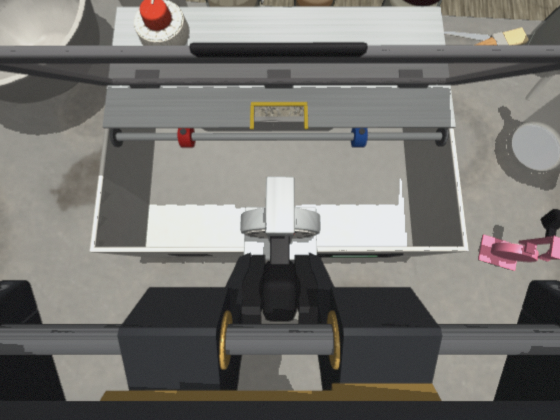

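```bash
python3 - <<'E'
from h import *
c=np.load('w2.npy',allow_pickle=True).item(); im=c['image']; hsv=cv2.cvtColor(im,cv2.COLOR_BGR2HSV)
def comp(lo,hi,box):
    M=cv2.inRange(hsv,lo,hi); K=np.zeros_like(M); u0,u1,v0,v1=box; K[v0:v1,u0:u1]=M[v0:v1,u0:u1]
    v,u=np.nonzero(K); return np.c_[u,v]
inv=lambda P:R.from_euler('z',-CY).apply(P-C)
for nm,lo,hi,b,z in [('red',(0,120,60),(179,255,255),(170,205,118,155),.136),('blue',(100,110,40),(130,255,255),(340,380,118,155),.136),('yel',(15,110,80),(35,255,255),(240,320,90,135),.155)]:
    u=comp(lo,hi,b); mid=(u.min(0)+u.max(0))/2; P=onplane(c,[mid],z); print(nm,len(u),u.min(0),u.max(0),P.round(4),inv(P).round(4))
g=cv2.cvtColor(im,cv2.COLOR_BGR2GRAY).astype(int)
for u in (150,220,250,280,310,340,400): print(u,g[122:150,u])
uv=[(92,250),(467,250)]; print('front corners',onplane(c,uv,.155).round(4),inv(onplane(c,uv,.155)).round(4))
X=cloud(c); Z=X[...,2]
m=np.zeros(Z.shape,bool); m[170:235,255:305]=1; m&=(Z>.33)
v,u=np.nonzero(m); print('hook',len(u),u.min(),u.max(),v.min(),v.max(),np.median(Z[m]))
m2=m&(im.min(2)>175); v,u=np.nonzero(m2); print('bright',u.min(),u.max(),v.min(),v.max(),X[m2].mean(0).round(4),np.median(Z[m2]),cv2.minAreaRect((X[m2][:,:2]*1000).astype(np.float32)))
print('expected hook top',ch([-.16,0,.35-.098+.11]))
E
```

```text
red 228 [178 128] [193 146] [[0.6315 0.2144 0.136 ]] [[-0.0193  0.1225  0.136 ]]
blue 218 [352 128] [366 146] [[ 0.6458 -0.011   0.136 ]] [[-0.0197 -0.1034  0.136 ]]
yel 410 [250 102] [307 128] [[0.6598 0.0948 0.155 ]] [[0.0012 0.0013 0.155 ]]
150 [131 132 132 132 123 100  82  80  81  81  88 112 130 135 134 125 114 101
  85  81  80  81  80  82  82  81  83  81]
220 [133 132 132 129 119  90  77  76  87 124 145 125 132 139 137 127 114 102
 119 159 164 163 163 164 164 163 164 165]
250 [144 144 144 145 147 147 120  86  90 122 147 129 131 141 141 126 113 101
 118 159 163 163 163 164 164 164 162 162]
280 [ 80  77  76  75  76  75  76  77  94 131 146 128 132 140 139 127 113 106
 126 157 161 161 159 161 160 161 159 161]
310 [132 133 133 131 119  92  79  76  95 130 145 129 134 140 138 125 112 102
 123 158 160 163 162 161 161 159 161 160]
340 [131 132 133 133 122 113 140 153 155 155 145 127 132 138 135 125 114 103
 121 153 155 156 156 158 158 158 159 160]
400 [132 132 131 130 118 108 142 155 157 150 133 126 134 133 131 123 109 101
 121 154 158 156 158 157 157 157 157 158]
front corners [[ 0.4787  0.2969  0.155 ]
 [ 0.5056 -0.1309  0.155 ]] [[-0.1665  0.2147  0.155 ]
 [-0.1672 -0.214   0.155 ]]
hook 1693 264 301 175 234 0.3599684915995082
bright 266 301 177 232 [0.5002 0.0836 0.3611] 0.3600162568220197 ((492.0958557128906, 82.85270690917969), (44.94153594970703, 13.504749298095703), 4.107565402984619)
expected hook top [0.4990335  0.08307483 0.362     ]
```

```bash
python3 - <<'E'
from h import *
f=rot(CY)*FL
go=lambda p,r: manip.move_linear(tcp_for(ch(p),f),rate=r)
F=lambda:manip.state()['contact_force'].round(2)
go([-.16,.001,.35],.2); go([-.16,.001,.158],.2); print(F())
go([-.0615,.001,.158],.12); f0=F(); print(f0,manip.state()['clock'])
for n in ('side','wrist'):
    c=cap(n); np.save(n+'3.npy',c,allow_pickle=True)
    cv2.imwrite(f'pics/{n}3.png',cv2.resize(c['image'][120:260,250:400],None,fx=4,fy=4) if n=='side' else c['image'])
E
```

```text
[12.35  0.35 -5.12]
[-22.09  -1.76   4.2 ] 16.9167
```

View pics/wrist3.png

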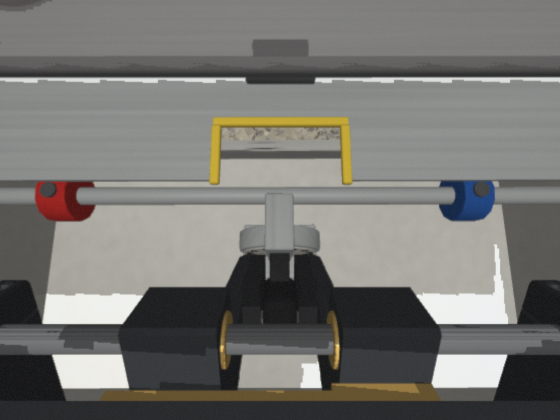

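View pics/side3.png

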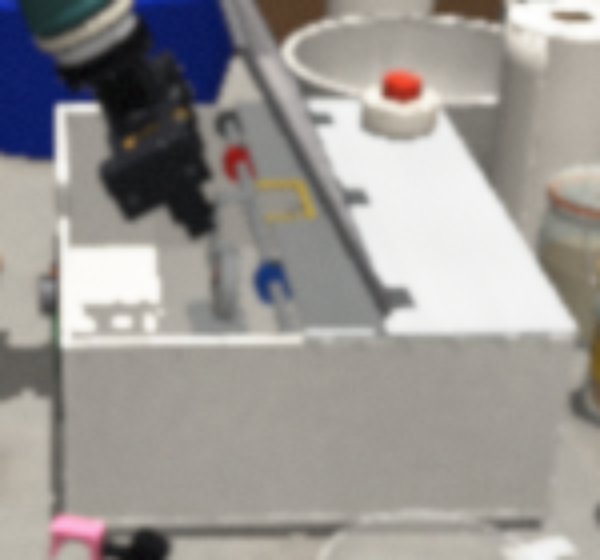

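```bash
python3 - <<'E'
from h import *
manip.dwell(.2); s=manip.state(); f=rot(CY)*FL
print(s['contact_force'],s['moment'],s['gripper_width'],s['tool_pos'],tcp_for(ch([-.0615,.001,.158]),f), s['clock'])
c=np.load('wrist3.npy',allow_pickle=True).item(); X=cloud(c)
for uv in [(280,197),(280,210),(280,235),(280,260),(250,240),(150,195),(400,195)]: print(uv,R.from_euler('z',-CY).apply(X[uv[1],uv[0]]-C).round(4))
E
```

```text
[-22.28570382  -0.77678936   3.90989024] [-0.14469691  2.85160518  0.02263805] 0.015046354067310117 [0.59795909 0.09011482 0.13405274] [0.60674386 0.09104224 0.14154552] 17.2167
(280, 197) [-0.0244  0.0016  0.1585]
(280, 210) [-0.031   0.0016  0.1591]
(280, 235) [-0.0431  0.0016  0.1592]
(280, 260) [-0.0546  0.0016  0.1494]
(250, 240) [-0.0412  0.0209  0.1064]
(150, 195) [-0.0192  0.0729  0.1404]
(400, 195) [-0.0191 -0.0649  0.1394]
```

```bash
python3 - <<'E'
from h import *
f=rot(CY)*FL
def rep(p):
    manip.dwell(.3); s=manip.state(); t=tcp_for(ch(p),f)
    print(p,((s['tool_pos']-t)*1000).round(1),s['contact_force'].round(1),s['moment'].round(2),(R.from_rotvec(s['tcp_rot']).inv()*f).magnitude().round(3),s['clock'])
for p in ([-.10,.001,.158],[-.10,.001,.175]):
    manip.move_linear(tcp_for(ch(p),f),rate=.1); rep(p)
print(manip.state()['joint_pos'])
c=cap('wrist'); np.save('w4.npy',c,allow_pickle=True); cv2.imwrite('pics/w4.png',c['image'])
X=cloud(c); Z=X[...,2]; 
m=np.zeros(Z.shape,bool); m[150:300,272:290]=1; 
for v in range(180,275,8): print(v,R.from_euler('z',-CY).apply(X[v,280]-C).round(4),c['image'][v,280])
E
```

```text
Traceback (most recent call last):
AttributeError: 'float' object has no attribute 'round'
```

```bash
cat >> h.py <<'E'
F0=rot(CY)*FL
def rep(p,dw=.1):
    manip.dwell(dw); s=manip.state(); t=tcp_for(ch(p),F0)
    print(p,((s['tool_pos']-t)*1000).round(1),s['contact_force'].round(1),s['moment'].round(2),round((R.from_rotvec(s['tcp_rot']).inv()*F0).magnitude(),3),s['clock'])
def go(p,r): manip.move_linear(tcp_for(ch(p),F0),rate=r)
def cl(c,uv): return R.from_euler('z',-CY).apply(cloud(c)[uv[1],uv[0]]-C).round(4)
E
python3 - <<'E'
from h import *
rep([-.10,.001,.158]); p=[-.10,.001,.175]; go(p,.1); rep(p)
c=cap('wrist'); np.save('w4.npy',c,allow_pickle=True)
for v in range(180,275,8): print(v,cl(c,(280,v)),c['image'][v,280])
E
```

```text
[-0.1, 0.001, 0.158] [ 0.3 -0.   0. ] [-0.2 -0.7 -1.3] [-0.01  0.5  -0.05] 0.0 18.15
[-0.1, 0.001, 0.175] [-0.2 -0.  -0.2] [-0.2  0.2 -0.8] [-0.13  0.51  0.05] 0.0 18.5667
180 [0.0057 0.0015 0.0154] [149 156 159]
188 [-0.0038  0.0015  0.0172] [150 158 159]
196 [-0.0537  0.0019  0.1817] [126 128 126]
204 [-0.058   0.0019  0.1825] [128 130 128]
212 [-0.062   0.0019  0.1826] [131 132 130]
220 [-0.066   0.0019  0.1831] [129 132 129]
228 [-0.0699  0.0019  0.1835] [130 131 130]
236 [-0.0739  0.0019  0.1842] [130 132 131]
244 [-0.0776  0.0019  0.1837] [131 132 130]
252 [-0.0808  0.0019  0.1738] [68 69 69]
260 [-0.0847  0.0019  0.1737] [61 61 62]
268 [-0.0886  0.0019  0.1735] [66 67 66]
```

```bash
python3 - <<'E'
from h import *
manip.set_gripper(0,40)
for x in (-.075,-.064,-.054):
    p=[x,.001,.172]; go(p,.1); rep(p,.05)
    if abs(manip.state()['contact_force'][0])>6: break
c=cap('wrist'); np.save('w5.npy',c,allow_pickle=True); cv2.imwrite('pics/w5.png',cv2.resize(c['image'][90:300,150:410],None,fx=2.5,fy=2.5))
for v in range(150,275,8): print(v,cl(c,(280,v)))
E
```

```text
[-0.075, 0.001, 0.172] [-0.4 -0.1 -0.5] [-0.3 -0.2 -2.4] [ 0.01  0.54 -0.  ] 0.001 19.2833
[-0.064, 0.001, 0.172] [-0.3 -0.  -0. ] [ 0.2  0.3 -1. ] [-0.02  0.51 -0.01] 0.0 19.5917
[-0.054, 0.001, 0.172] [-1.6 -0.2 -1.7] [-2.2 -0.1 -3.3] [-0.09  1.11  0.01] 0.004 19.8917
150 [0.0242 0.0017 0.1548]
158 [0.0195 0.0017 0.1542]
166 [0.0153 0.0017 0.1523]
174 [0.0297 0.0016 0.0927]
182 [0.0453 0.0014 0.0179]
190 [0.0369 0.0014 0.0171]
198 [-0.0095  0.0018  0.1743]
206 [-0.0136  0.0018  0.1746]
214 [-0.0178  0.0018  0.1751]
222 [-0.0221  0.0018  0.1768]
230 [-0.0262  0.0018  0.178 ]
238 [-0.03    0.0018  0.1776]
246 [-0.0338  0.0018  0.1782]
254 [-0.0371  0.0018  0.1692]
262 [-0.0411  0.0018  0.1687]
270 [-0.045   0.0018  0.1697]
```

View pics/w5.png

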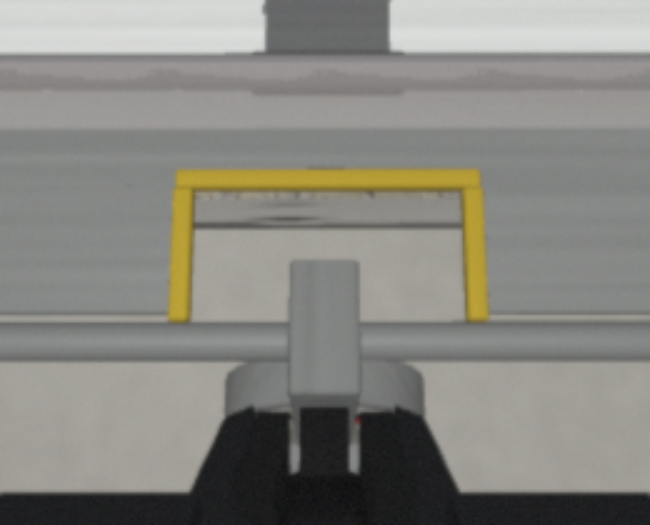

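```bash
cat >> h.py <<'E'
F0=rot(CY,38.5)*FL
def go(p,r): manip.move_linear(tcp_for(ch(p),F0),rate=r,rot=F0.as_rotvec())
def hk():
    c=cap('wrist'); X=cloud(c)[150:300,280]; Q=R.from_euler('z',-CY).apply(X-C)
    Q=Q[(Q[:,0]<.02)&(Q[:,2]>.10)]; zt=np.percentile(Q[:,2],75); Q=Q[abs(Q[:,2]-zt)<.0055]
    k=np.polyfit(Q[:,0],Q[:,2],1); print('hook x',Q[:,0].min().round(4),Q[:,0].max().round(4),'ztop',Q[:,2].mean().round(4),'slope deg',np.degrees(k[0]).round(1)); return c
E
python3 - <<'E'
from h import *
p=[-.080,.001,.172]; manip.move_linear(tcp_for(ch(p),rot(CY)*FL),rate=.15); go(p,.06); rep(p,.05); hk()
E
```

```text
[-0.08, 0.001, 0.172] [0.5 0.  0.5] [ 1.  -1.  -0.2] [0.   0.59 0.02] 0.001 20.625
hook x -0.0836 -0.0327 ztop 0.1842 slope deg 1.1
```

```bash
python3 - <<'E'
from h import *
for p in ([-.080,.001,.156],[-.066,.001,.156],[-.0525,.001,.156]):
    go(p,.08); rep(p,.05)
    if abs(manip.state()['contact_force'][0])>5: break
c=hk(); cv2.imwrite('pics/w6.png',cv2.resize(c['image'][90:300,150:410],None,fx=2,fy=2))
E
```

```text
[-0.08, 0.001, 0.156] [ 0.5 -0.   0.1] [-0.8 -0.2 -0.5] [-0.04  0.61  0.02] 0.0 21.075
[-0.066, 0.001, 0.156] [0.4 0.  0.3] [-0.5  0.4 -0.9] [-0.04  0.58 -0.05] 0.0 21.45
[-0.0525, 0.001, 0.156] [ 0.1 -0.  -0.1] [ 0.3 -0.7 -1.1] [-0.06  0.6  -0.01] 0.0 21.8167
hook x -0.0566 -0.0058 ztop 0.1677 slope deg 0.6
```

```bash
python3 - <<'E'
from h import *
for z in (.145,.138,.135,.133,.131):
    p=[-.0525,.001,z]; go(p,.05); rep(p,.05)
    if manip.state()['contact_force'][2]>1.5 or abs(manip.state()['contact_force'][0])>5: break
c=hk()
E
```

```text
[-0.0525, 0.001, 0.145] [-0.4 -0.  -0.6] [-0.9  0.2 -1.7] [-0.02  0.61 -0.  ] 0.001 22.2833
[-0.0525, 0.001, 0.138] [-0.2 -0.  -0.4] [ 0.4  0.4 -1.1] [-0.08  0.6   0.02] 0.001 22.625
[-0.0525, 0.001, 0.135] [-0.1 -0.  -0.1] [ 0.8  0.3 -1.9] [-0.05  0.61 -0.04] 0.0 22.925
[-0.0525, 0.001, 0.133] [0.1 0.  0.1] [ 0.7 -0.4 -0.9] [-0.    0.59 -0.  ] 0.0 23.225
[-0.0525, 0.001, 0.131] [0.6 0.1 0.8] [-1.   0.3  2.2] [-0.07  0.27 -0.02] 0.002 23.525
hook x -0.056 -0.0061 ztop 0.1444 slope deg 2.7
```

```bash
python3 - <<'E'
from h import *
p=[-.0525,.001,.1325]; go(p,.05)
p=[-.0525,.095,.1325]; go(p,.1); rep(p,.1)
y=.095; b=manip.state()['contact_force'].copy()
while y<.118:
    y+=.0025; p=[-.0525,y,.1325]; go(p,.04); manip.dwell(.03); s=manip.state()
    if abs(s['contact_force'][1])>3.5 or abs(s['moment'][2])>.25: break
rep(p); c=hk(); np.save('w7.npy',c,allow_pickle=True); cv2.imwrite('pics/w7.png',c['image'])
E
```

```text
[-0.0525, 0.095, 0.1325] [-0.  -0.1 -0. ] [0.3 1.2 0.3] [0.12 0.36 0.1 ] 0.0 25.0167Traceback (most recent call last):
  File "<stdin>", line 6, in <module>
  File "h.py", line 47, in go
    def go(p,r): manip.move_linear(tcp_for(ch(p),F0),rate=r,rot=F0.as_rotvec())
                 ~~~~~~~~~~~~~~~~~^^^^^^^^^^^^^^^^^^^^^^^^^^^^^^^^^^^^^^^^^^^^^
cell.IKError: the arm cannot follow that straight line within its joint ranges
```

```bash
python3 - <<'E'
from h import *
print(manip.state()['joint_pos'].round(2))
manip.set_gripper(.05); p=np.array([-.0525,.095,.1325])
manip.move_linear(tcp_for(ch(p),F0,.09),rate=.25)
G=rot(CY,30); P=tcp_for(ch([-.06,.095,.134]),G,.10)
q=inverse_kinematics(P,G.as_rotvec()); print(np.round(q,2))
manip.move_pose(P,G.as_rotvec()); s=manip.state(); print(s['clock'],s['joint_pos'].round(2))
c=cap('wrist'); np.save('w8.npy',c,allow_pickle=True); cv2.imwrite('pics/w8.png',c['image'])
E
```

```text
[ 0.35  0.03  2.27 -0.76  0.25  2.54]
[ 0.36 -0.17  2.21 -0.26  0.61 -1.1 ]
29.05 [ 0.36 -0.17  2.21 -0.26  0.61 -1.1 ]
```

View pics/w8.png

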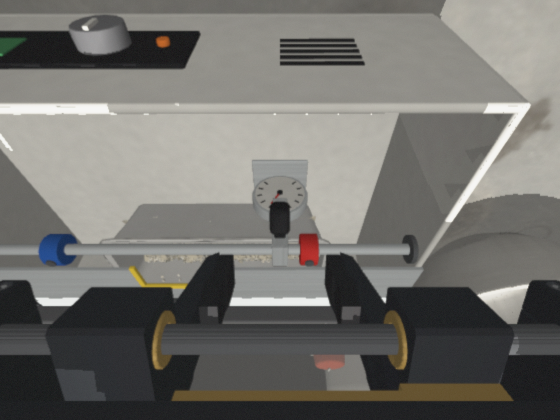

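```bash
python3 - <<'E'
from h import *
c=np.load('w8.npy',allow_pickle=True).item(); im=c['image']; X=R.from_euler('z',-CY).apply((cloud(c)-C).reshape(-1,3)).reshape(420,560,3)
m=np.zeros(im.shape[:2],bool); m[195:238,262:298]=im[195:238,262:298].max(2)<50
t=X[m]; t=t[(t[:,2]>.1)]; print('tab',len(t),t.mean(0).round(4),t.min(0).round(3),t.max(0).round(3))
for uv in [(279,245),(279,255),(309,250)]: print(uv,X[uv[1],uv[0]].round(4))
y=float((t[:,1].min()+t[:,1].max())/2)
G=rot(CY,30); go=lambda p,r: manip.move_linear(tcp_for(ch(p),G),rate=r)
go([-.06,y,.134],.15); manip.set_gripper(0,25); s=manip.state(); print(s['gripper_width'],s['contact_force'].round(1),s['clock'])
b=s['contact_force'].copy(); bm=s['moment'].copy()
y0=y; go([-.06,y+.008,.1345],.06); y+=.008
while y<y0+.020:
    y+=.002; go([-.06,y,.1345],.04); manip.dwell(.05); s=manip.state(); df=s['contact_force']-b; dm=s['moment']-bm
    print(round(y-y0,4),df.round(1),dm.round(2))
    if df[1]<-4 : break
print(s['clock'],s['joint_pos'].round(2)); c=cap('wrist'); np.save('w9.npy',c,allow_pickle=True); cv2.imwrite('pics/w9.png',cv2.resize(c['image'][180:300,200:360],None,fx=3,fy=3))
E
```

```text
tab 608 [-0.0672  0.0959  0.1405] [-0.245  0.088  0.121] [-0.035  0.103  0.288]
(279, 245) [-0.033   0.0958  0.1414]
(279, 255) [-0.0237  0.0958  0.1454]
(309, 250) [-0.0306  0.1213  0.1449]
0.015856992957970613 [-1.3  0.4  2.4] 30.525
0.01 [ 1.8 -0.8 -2.3] [-0.   -0.03  0.  ]
0.012 [ 2.4 -7.  -1.3] [-0.83 -0.24 -0.72]
31.4083 [ 0.35  0.05  2.19 -0.36  0.43 -0.99]
```

```bash
python3 - <<'E'
from h import *
G=rot(CY,30); manip.set_gripper(.045); s=manip.state(); print(s['contact_force'].round(1))
manip.dwell(.3)
manip.move_linear(tcp_for(ch([-.06,.1079,.134]),G,.10),rate=.2)
manip.dwell(.2); s=manip.state(); print(s['clock'])
c=cap('wrist'); np.save('w10.npy',c,allow_pickle=True); cv2.imwrite('pics/w10.png',cv2.resize(c['image'][140:300,180:400],None,fx=2.5,fy=2.5))
d=cap('side'); np.save('s10.npy',d,allow_pickle=True)
X=cloud(d); L=R.from_euler('z',-CY).apply((X-C).reshape(-1,3)).reshape(420,560,3)
# lid pts from side: plane of points above deck
m=(L[...,2]>.19)&(L[...,2]<.36)&(abs(L[...,1])<.225)&(L[...,0]>-.09)&(L[...,0]<.04)
q=L[m]; th=np.arctan2(q[:,2]-.16,.04-q[:,0]); print(len(q),np.percentile(th,[10,50,90]).round(3))
E
```

```text
[-0.   0.1  0.5]
33.2083
707 [1.064 1.091 1.149]
```

View pics/w10.png

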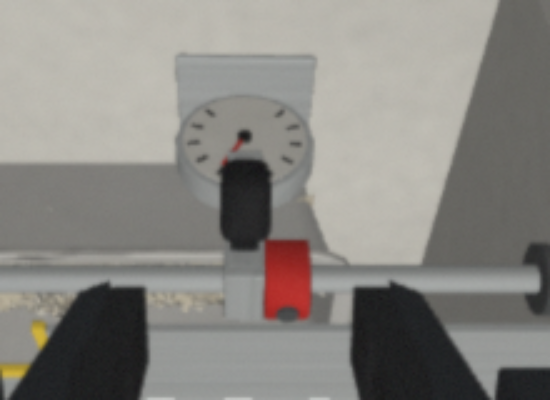

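```bash
python3 - <<'E'
from h import *
D=rot(CY,0); dr=D.as_rotvec()
def tcp(th,r=.19,n=.005): return ch([.04-r*np.cos(th)+n*np.sin(th)+.009,0,.16+r*np.sin(th)+n*np.cos(th)])
for p in (ch([-.2,0,.5]),ch([-.01,0,.5]),tcp(1.25),tcp(.6),tcp(0)):
    q=inverse_kinematics(p,dr); print(None if q is None else np.round(q,2))
G=rot(CY,30)
manip.move_linear(ch([-.22,.07,.32]),rate=.3)
manip.move_linear(ch([-.18,0,.48]),rate=.3,rot=dr)
manip.set_gripper(0,20)
t=tcp(1.25); manip.move_linear(np.r_[t[:2],.48],rate=.3)
s=manip.state(); print(s['clock'],s['joint_pos'].round(2),s['contact_force'].round(1))
E
```

```text
[ 0.12 -0.19  1.6  -0.    1.72 -1.52]
[ 0.1   0.19  1.23 -0.    1.72 -1.53]
[ 0.1   0.19  1.51 -0.    1.45 -1.53]
[ 0.11  0.03  1.81 -0.    1.3  -1.52]
[ 0.11  0.04  2.   -0.    1.1  -1.52]
36.2667 [ 0.1   0.19  1.26  0.    1.69 -1.53] [-0.3  0.3 -0.8]
```

```bash
python3 - <<'E'
from h import *
def tcp(th,r=.19,n=.005): return ch([.04-r*np.cos(th)+n*np.sin(th)+.009,0,.16+r*np.sin(th)+n*np.cos(th)])
manip.move_linear(tcp(1.25),rate=.25)
for th in list(np.linspace(1.15,.1,10)):
    manip.move_linear(tcp(th),rate=.13); f=manip.state()['contact_force']; print(round(th,2),f.round(1))
    if np.linalg.norm(f)>35: print('STOP'); break
else:
    z=.178
    while z>.140:
        z-=.004; p=tcp(0); p[2]=z; manip.move_linear(p,rate=.05); s=manip.state()
        print(round(z,3),s['contact_force'].round(1),s['tool_pos'][2].round(4))
        if s['contact_force'][2]>14: break
print(manip.state()['clock'])
E
```

```text
1.15 [ 0.3 -0.   0.3]
1.03 [-0.   0.8 -0.1]
0.92 [ 0.9  0.3 -0.3]
0.8 [-0.1 -0.  -0.6]
0.68 [-0.2  0.1 -1.1]
0.57 [-0.   1.3 -0.6]
0.45 [0.5 0.9 0.5]
0.33 [ 0.2 -0.1  0.7]
0.22 [-0.7 -0.8  0.2]
0.1 [-0.1 -0.4  0.3]
0.174 [-0.1  0.4  0.7] 0.1734
0.17 [ 0.1 -0.5 -0.3] 0.1697
0.166 [-0.1 -0.7 -0.1] 0.1656
0.162 [-1.4  0.3  6.9] 0.1636
0.158 [-9.5 -0.8 26. ] 0.1632
41.4667
```

```bash
python3 - <<'E'
from h import *
p=manip.state()['tool_pos']; manip.move_linear(p+[0,0,.12],rate=.25); 
manip.move_linear(np.r_[ch([-.25,.0,0])[:2],.35],rate=.3); manip.dwell(.3)
for n in ('side','scene','wrist'):
    d=cap(n); np.save(n+'11.npy',d,allow_pickle=True)
    L=R.from_euler('z',-CY).apply((cloud(d)-C).reshape(-1,3)).reshape(420,560,3)
    a=(L[...,0]>-.185)&(L[...,0]<.03)&(abs(L[...,1])<.20)
    for lo,hi in [(.0,.15),(.15,.175),(.175,.2),(.2,.4)]: print(n,lo,hi,(a&(L[...,2]>lo)&(L[...,2]<hi)).sum())
    m=a&(L[...,2]>.15)&(L[...,2]<.19)
    A=np.c_[L[m][:,:2],np.ones(m.sum())]; print('plane',np.linalg.lstsq(A,L[m][:,2],rcond=None)[0].round(4))
    cv2.imwrite(f'pics/{n}11.png',d['image'])
s=manip.state(); print(s['clock'],s['contact_force'].round(1))
# collar/hook through pane in side image, egg & jug shift vs the start
for n in ('scene','side'):
    a=np.load(n+'.npy',allow_pickle=True).item(); b=np.load(n+'11.npy',allow_pickle=True).item()
    for nm,(u0,u1,v0,v1) in dict(egg=(278,304,112,136),jug=(235,320,315,385)).items() if n=='scene' else dict(egg=(233,252,178,194),jug=(325,395,245,330)).items():
        print(n,nm,np.abs(a['image'][v0:v1,u0:u1].astype(int)-b['image'][v0:v1,u0:u1]).mean().round(2))
E
```

```text
side 0.0 0.15 325
side 0.15 0.175 3708
side 0.175 0.2 0
side 0.2 0.4 0
plane [-0.0004  0.0026  0.1644]
scene 0.0 0.15 0
scene 0.15 0.175 11270
scene 0.175 0.2 0
scene 0.2 0.4 0
plane [-2.000e-04  1.000e-04  1.616e-01]
wrist 0.0 0.15 9607
wrist 0.15 0.175 15903
wrist 0.175 0.2 0
wrist 0.2 0.4 0
plane [0.0007 0.0005 0.163 ]
43.15 [-0.4 -1.1 -0.5]
scene egg 7.57
scene jug 2.28
side egg 1.7
side jug 1.74
```

```bash
python3 - <<'E'
from h import *
for n in ('scene','scene11'):
    c=np.load(n+'.npy',allow_pickle=True).item(); X=cloud(c); Z=X[...,2]
    m=(Z>.012)&(Z<.06)&(abs(X[...,0]-.405)<.05)&(abs(X[...,1]-.24)<.05); print(n,'egg',m.sum(),X[m].mean(0).round(4))
c=np.load('wrist11.npy',allow_pickle=True).item(); L=R.from_euler('z',-CY).apply((cloud(c)-C).reshape(-1,3)).reshape(420,560,3)
for nm,p in dict(hook=[-.02,.108,.146],hookfront=[-.032,.108,.146],tab=[-.06,.108,.134],collar=[-.02,.1235,.15],rail=[-.02,.05,.141]).items():
    uv=proj(c,ch(p))[0].round().astype(int); inside=0<=uv[0]<560 and 0<=uv[1]<420
    print(nm,uv,(c['image'][uv[1],uv[0]],L[uv[1],uv[0]].round(3)) if inside else '')
h=(abs(L[...,1]-.108)<.02)&(L[...,2]>.12)&(L[...,2]<.15)&(abs(L[...,0]+.03)<.05); print(h.sum())
hsv=cv2.cvtColor(c['image'],cv2.COLOR_BGR2HSV); M=cv2.inRange(hsv,(0,90,60),(8,255,255))|cv2.inRange(hsv,(172,90,60),(179,255,255))
n,l,st,ce=cv2.connectedComponentsWithStats(M); print([(st[i],ce[i].round()) for i in range(1,n) if st[i,4]>15])
for nm,(a,b) in dict(d=(50,60)).items():
    K=c['image'].max(2)<60; uv=proj(c,ch([-.06,.108,.134]))[0].round().astype(int); print('dark near tab',K[max(0,uv[1]-12):uv[1]+12,max(0,uv[0]-12):uv[0]+12].sum())
E
```

```text
scene egg 227 [0.4045 0.2396 0.0314]
scene11 egg 213 [0.4036 0.2394 0.0322]
hook [354 339] (array([45, 43, 42], dtype=uint8), array([-0.28 ,  0.019,  0.437]))
hookfront [355 332] (array([42, 40, 39], dtype=uint8), array([-0.281,  0.019,  0.436]))
tab [354 310] (array([31, 30, 29], dtype=uint8), array([-0.282,  0.021,  0.429]))
collar [366 341] (array([42, 42, 40], dtype=uint8), array([-0.279,  0.022,  0.436]))
rail [313 336] (array([45, 43, 41], dtype=uint8), array([-0.28 ,  0.009,  0.436]))
0
[(array([  26,  202,   64,   46, 1030], dtype=int32), array([ 58., 220.])), (array([ 19, 223,  19,  13,  91], dtype=int32), array([ 29., 227.]))]
dark near tab 576
```

```bash
python3 - <<'E'
from h import *
inv=lambda P:R.from_euler('z',-CY).apply(P-C)
for n in ('scene11','side11'):
    c=np.load(n+'.npy',allow_pickle=True).item(); im=c['image']
    u=proj(c,ch([-.02,.1235,.136]))[0]; t=proj(c,ch([-.06,.108,.134]))[0]; print(n,u.round(),t.round())
    b,g,r=[im[...,i].astype(int) for i in range(3)]
    M=(r-np.maximum(b,g))>22; k=np.zeros_like(M); x,y=u.round().astype(int); k[y-14:y+14,x-14:x+14]=1
    v,w=np.nonzero(M&k); 
    if len(v): print('red',len(v),inv(onplane(c,[[w.mean(),v.mean()]],.14)).round(4))
    x,y=t.round().astype(int); W=im[y-9:y+10,x-9:x+10].max(2); print(W[::3,::3])
    T=np.zeros(M.shape,bool); T[y-14:y+15,x-14:x+15]=1; T&=im.max(2)<np.percentile(im[y-14:y+15,x-14:x+15].max(2),12)
    v,w=np.nonzero(T); print('dark',len(v),inv(onplane(c,[[np.median(w),np.median(v)]],.134)).round(4))
E
```

```text
scene11 [362. 137.] [345. 136.]
[[142 141 141 142 144 142 142]
 [147 143 144 140 143 144 146]
 [151 150 132 130 138 142 142]
 [152 143 127 130 129 148 145]
 [152 150 129 127 128 133 146]
 [150 152 141 136 139 136 139]
 [151 151 152 153 151 148 141]]
dark 101 [[-0.0558  0.1035  0.134 ]]
side11 [310. 161.] [298. 163.]
red 1 [[-0.0229  0.148   0.14  ]]
[[238 239 238 238 239 235 233]
 [237 238 238 237 238 238 237]
 [238 237 227 215 236 238 235]
 [238 237 214 210 217 221 233]
 [239 239 230 216 230 236 236]
 [237 238 237 237 239 237 237]
 [238 238 238 239 239 237 236]]
dark 98 [[-0.052   0.1192  0.134 ]]
```

```bash
python3 -c "
from h import *
print(manip.state()['clock']); order.close_job()"
```

```text
43.15
the job is handed in; nothing more can be done
```

The thermometer hangs freely on the rail against the red collar, the lid is shut, and I handed the job in at 43.15 s of the 54 s allowed; no verdict was reported.

**What I did:**
- I took the grey thermometer by its tab, hooked it over the rail in the yellow-edged notch, and slid it towards the red collar. It was about 12 mm short when the last joint neared its limit.
- I let go there, turned the gripper half round, regripped, and pushed it on until it touched the collar (about 7 N). Then I released it and pushed the lid shut from behind.

**What went wrong on the way:** my first try at hooking it on struck the rail with about 22 N and tilted the thermometer in the grip. I backed off, corrected the tilt and tried again. A second try at a greater height also touched, only lightly; the third went on with no contact.

**Last checks:**
- **Thermometer:** the wrist picture after release, before I shut the lid, showed the hook against the red collar and the thermometer hanging straight. Afterwards its black tab still shows through the pane where expected, at about the right spot in both fixed views.
- **Lid:** its plane is level to within 0.003 rad, at about 163 mm high. The gripper read almost no force until the final press of 26 N, although I expected about 3 N from the hinge.
- **Egg and jug:** the egg is within 1 mm of where it started. I checked the jug only by comparing images, which hardly changed.
- **Not confirmed:** with the lid shut, the wrist view was blocked by the fingers and the red collar could not be picked out by colour. The final gap between hook and collar was not measured again.

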